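# Sort the bench after plating

### The job

Plating is finished, so sort what is left in the middle of the bench: stand the two loose screw-cap tubes in the two free wells of the tube rack, stack the two Petri dishes one on the other between the wires of the dish rack, and stand the white screw-cap bottle in the shallow tray beside the brown bottle that is already there. Everything ends upright, all the way down in its place and let go; put things down rather than drop them, do not knock any over, and do not disturb the tube already in the rack or the bottle already in the tray.

Things in the scene. Friction and masses are not known exactly. Their poses are not given: they have to be found in the camera images.
- tube_a: 50 mL screw-cap centrifuge tube with a flat foot, standing upright on the worktop: 116 mm tall, body 28 mm in diameter, cap 34 mm in diameter over the top 14 mm. Origin: centre of its underside; z up along the tube. Round, so its yaw does not matter.
- tube_b: 50 mL screw-cap centrifuge tube with a flat foot, standing upright on the worktop: 116 mm tall, body 28 mm in diameter, cap 34 mm in diameter over the top 14 mm. Origin: centre of its underside; z up along the tube. Round, so its yaw does not matter. Alike tube_a; either may go in either free well.
- dish_a: Flat round Petri dish with its lid on, lying on the worktop: 15 mm high, 64 mm across where the fingers meet it. Origin: centre of its underside; z up. Round, so its yaw does not matter.
- dish_b: Flat round Petri dish with its lid on, lying on the worktop: 15 mm high, 64 mm across where the fingers meet it. Origin: centre of its underside; z up. Round, so its yaw does not matter. Alike dish_a; either may be the lower.
- bottle: White reagent bottle with a white screw cap, standing on the worktop among the tubes and dishes: 100 mm tall; body 54 mm in diameter up to 87 mm high, cap 35 mm in diameter above that. Origin: centre of its underside; z up. Yaw does not matter.
- tube_rack: White rack, fixed, 64 (x) x 204 (y) x 52 mm tall; top plate's face 48 mm above the bench, floor on which tubes stand 4 mm above it. One row of three round wells, 38 mm wide plus a 4 mm chamfer, at x = 0, y = -60, 0, +60 mm; y = -60 is taken, the others free. Origin: centre of its underside, z up. Fingers that close along its x axis clear the neighbouring tubes.
- dish_rack: Wire rack, fixed, for one column of dishes round its origin (centre of its underside, z up). White base 88 (x) x 124 (y) mm; its top, 8 mm above the bench, carries the lower dish. Two dark 5 mm steel wire hoops, 55 mm tall, on the +-y sides: uprights at x = +-29.5, y = +-29.5 mm, tops bowed out to y = +-46. Its x sides are open: fingers closing along x pass between the uprights.
- bottle_tray: Shallow grey spill tray, fixed, 124 (x) x 196 mm (y) with a 5 mm lip outside, 25 mm high, walls 4 mm, floor 4 mm above the bench. Origin: centre of its underside, z up. A brown bottle already stands in its -y half (about y = -48 mm); the +y half (centre about y = +45 mm) is free. Fingers that close along its x axis clear that bottle.
- rack_tube: A tube like tube_a, already standing in the rack's well at rack y = -60 mm. To be left alone. Origin: centre of its underside.
- tray_bottle: Brown reagent bottle with a black screw cap, 95 mm tall, 52 mm in diameter, already standing in the -y half of the tray. To be left alone. Origin: centre of its underside.
There are look-alikes about, which are no part of the job. Leave any pink or purple look-alike of the tube_b alone.

How it is judged:
By the outcome, as a careful person would: the job done as asked, in the order asked, and still so for the second after the job is handed in, with the robot touching nothing.
It also fails if it takes over 138 s, if anything falls off the work surface, if the arm or the gripper's body presses on something with over 40 N, if the wrist force passes 120 N, or if a joint passes its speed limit or range.

### The arm

A 6-joint arm with a two-finger parallel gripper is mounted at the origin on a cart in front of the work surface, level with it; the furniture and walls round the work are solid. World frame = base frame: x ahead of the robot, y to its left, z up, the work surface at z = 0. Lengths are in m, angles in rad, forces in N, time in s.
With the tool pointing down it reaches from about 0.3 to 0.95 m from the base axis. Payload 3.1 kg.
Tool frame: the origin (TCP) lies on the mounting face of the last link; the fingertips stand 173 mm ahead of it and the grasp point (between the pads) lies 155 mm ahead of it; z points along the fingers, y is the line along which they close (so a half turn about z gives the same grasp; the last joint's range is limited). The gripper opens to 85 mm and grips with 20 to 120 N. Pads are 22 mm wide; open, the fingers measure 114 mm over their backs; the gripper's body (76 mm by 85 mm) begins 54 mm behind the grasp point. The pads swing forward as they close: fully open they stand 13 mm farther back than shut.
Start: joints at [1.08, 0.308, 1.634, -0, 1.2, -0.07], TCP at [0.255, 0.57, 0.405] pointing down, gripper open.
Joint ranges: [-3.06, 3.06], [-0.79, 1.96], [0.05, 2.63], [-1.19, 4.34], [0.05, 2.64], [-2.94, 2.94]. Speed limits (rad/s): [2.79, 2.79, 3.14, 3.14, 3.14, 3.14].

### API

Orientations are given as a rotation vector (axis times angle).
In Python, from plant import state, capture, sign_off, look_for, tip_of gives the robot as it stands. The module is installed in compiled form; this text tells all that it offers.
- The arm moves only by the shell command python3 -m pendant 'ROWS' [OPENING]. ROWS is JSON, a list of rows, each a list of 6 numbers: the shift along the tool's x, y, z in m, then the turn, a rotation vector about the tool's x, y, z in rad. In form: [[tx, ty, tz, ax, ay, az], ...]. A call has 1 to 12 rows; each row shifts and turns the commanded pose from where the row before left it, along the tool's axes as they then stand; what a row does not reach is not made up. A row lasts 1/8 s, in which the tool goes at most 62.5 mm and 10.7 degrees, less where a joint would pass 70% of its speed; a pose out of reach is approached as far as the arm can. A call with a gripper value outside its range is refused whole. OPENING is the opening, from 0 (shut) to 1 (fully open), set as the call begins (- or left out, the last holds). The fingers move at their own pace and stop on an object; the grip force is fixed at half the most. Time passes only in rows, so rows that do not move let the fingers close. It gives the time, the measured TCP pose, the force, the opening and the grip force at its end, in the units of the state.
- state(): the state, without advancing time (a new reading comes with each control period).
- capture(name): name is "scene" or "top" or "wrist"; returns a dict with "img" (384x512x3 uint8, red, green, blue), "mtx" (3x3 intrinsics, pixels), "dist_coeffs" ([k1, k2, p1, p2, k3] as OpenCV has them; the pictures are not rectified), "camera_from_world" (4x4, takes a point from world to camera coordinates). Camera axes: x right, y down, z forward; pixel columns grow to the right and rows downward; lengths in m; the calibration is good to about 2 mm. A picture is of the moment at which its call begins. There is no depth.
- sign_off(): hands the job in; it is judged then, once.
Trained networks look in the newest picture that a camera, given by its name, has taken for a name from the list of things; names that differ only in an ending like _2 or _b are one class to them, and where a whole thing is asked for, a point or a joint stands for the part that bears it (a point fixed in the world has none). Each returns a list of dicts, best first, with "score" (0 to 1); they miss things now and then, are a little off and sometimes report something else, mostly with a low value. They report only what shows in the picture. A call takes as long as a camera call. They do not tell look-alikes from the thing itself.
- look_for(camera, name): "extent" ([left, top, width, height] in pixels, round what is visible of it).
- tip_of(camera, name): "at" ([column, row] in pixels: a listed point, or the origin of a listed thing).
The state is a dict: "t": time; "q": joint angles; "joint_vel": joint speeds; "effort": joint torques, N m; "tcp_pos": TCP position; "tcp_rot": TCP orientation; "contact_force": force on the tool from outside, world axes, zero at the start; "wrist_torque": the same for the moment, N m; "opening": opening from 0.0 (shut) to 1.0 (fully open); "grasp_force": force on a finger pad.
Only numpy, scipy, OpenCV 4.12 (cv2) and the standard library are available. Lean on these libraries where they do the work, as an engineer would, in place of code of your own. Each camera call takes 0.05 s, during which the arm holds its last target. There are 200 camera calls.

## Working session

There is one attempt and no reset: what is moved stays moved. The work goes in short steps, Python scripts to look and compute and a shell command to move; the robot and the scene stay as the last step left them, time stands still between calls to the robot, and variables do not carry over. Pictures are saved under pics/ and viewed, at most 14 in all, crops included, and the job is handed in when it is done.

```bash
mkdir -p pics
python3 - <<'E'
from plant import *
import cv2,numpy as np
s=state();print({k:np.round(v,3) for k,v in s.items()})
for c in("scene","top"):
    d=capture(c);cv2.imwrite(f"pics/{c}0.png",cv2.resize(d["img"][:,:,::-1],(800,600)))
    print(c,np.round(d["mtx"],1).tolist(),np.round(np.linalg.inv(d["camera_from_world"]),3).tolist())
    for n in("tube_a","dish_a","bottle","tube_rack","dish_rack","bottle_tray","rack_tube","tray_bottle"):
        print(n,[(np.round(x["at"],0).tolist(),round(x["score"],2)) for x in tip_of(c,n)][:6])
E
```

```text
{'t': np.float64(0.0), 'q': array([ 1.08 ,  0.309,  1.635, -0.   ,  1.2  , -0.07 ]), 'joint_vel': array([-0.   , -0.001, -0.   ,  0.   ,  0.   ,  0.001]), 'effort': array([-2.0000e-03, -4.1525e+01, -2.7666e+01, -0.0000e+00,  1.0000e-02,
       -0.0000e+00]), 'tcp_pos': array([0.255, 0.57 , 0.403]), 'tcp_rot': array([-6.560e-01, -3.072e+00,  3.000e-03]), 'contact_force': array([0.36 , 0.378, 0.979]), 'wrist_torque': array([ 0.033, -0.013, -0.007]), 'grasp_force': np.float64(0.0), 'opening': np.float64(1.002)}
scene [[361.5, 0.0, 251.8], [0.0, 361.5, 191.8], [0.0, 0.0, 1.0]] [[0.879, -0.342, 0.332, 0.194], [-0.477, -0.633, 0.61, -0.586], [0.002, -0.695, -0.719, 0.717], [0.0, 0.0, 0.0, 1.0]]
tube_a [([233.0, 195.0], 0.89), ([239.0, 170.0], 0.74), ([243.0, 226.0], 0.66), ([193.0, 195.0], 0.57)]
dish_a [([269.0, 260.0], 0.76), ([201.0, 169.0], 0.58)]
bottle [([284.0, 304.0], 0.93)]
tube_rack [([290.0, 184.0], 0.82), ([242.0, 225.0], 0.19)]
dish_rack [([208.0, 128.0], 0.71), ([290.0, 185.0], 0.53)]
bottle_tray [([351.0, 282.0], 0.74)]
rack_tube [([302.0, 197.0], 0.81)]
tray_bottle [([362.0, 300.0], 0.95), ([301.0, 194.0], 0.21)]
top [[441.7, 0.0, 257.8], [0.0, 441.7, 183.1], [0.0, 0.0, 1.0]] [[-0.03, -0.986, 0.161, 0.322], [-0.999, 0.033, 0.014, -0.03], [-0.019, -0.161, -0.987, 1.267], [0.0, 0.0, 0.0, 1.0]]
tube_a [([216.0, 184.0], 0.7), ([196.0, 217.0], 0.59), ([283.0, 208.0], 0.56), ([240.0, 207.0], 0.54), ([228.0, 235.0], 0.48)]
dish_a [([137.0, 180.0], 0.66), ([317.0, 203.0], 0.6), ([193.0, 218.0], 0.53)]
bottle [([363.0, 215.0], 0.56)]
tube_rack [([252.0, 147.0], 0.91), ([361.0, 216.0], 0.73)]
dish_rack [([137.0, 180.0], 0.84)]
bottle_tray [([365.0, 161.0], 0.75)]
rack_tube [([274.0, 148.0], 0.62), ([358.0, 218.0], 0.27)]
tray_bottle [([250.0, 148.0], 0.55)]
```

```bash
sleep 1
```

```text
(no output)
```

View pics/scene0.png

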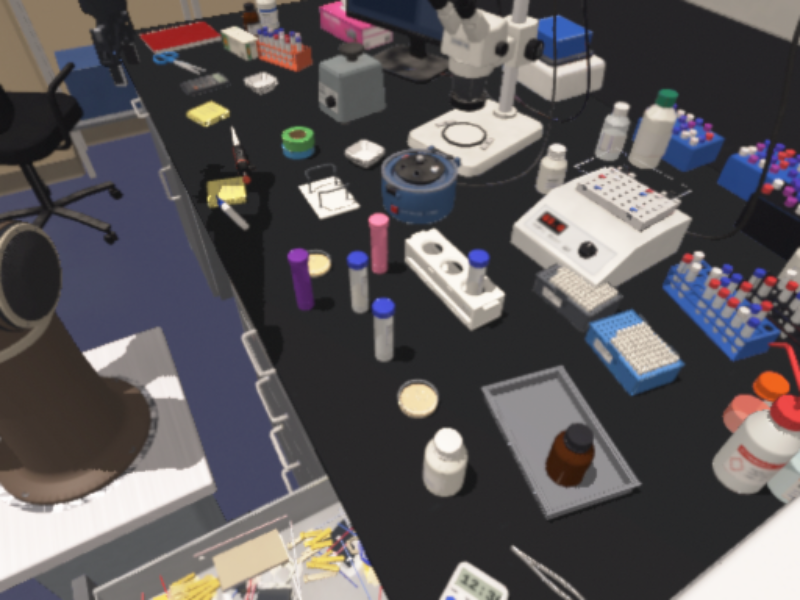

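View pics/top0.png

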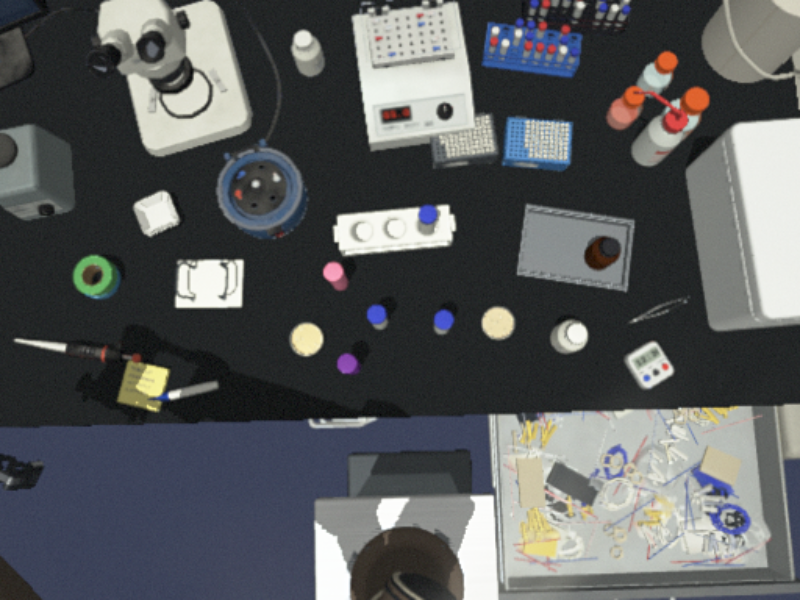

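Blue-capped candidates (800×600 scene): (358,283) and (384,330) are loose, (478,270) is already in the rack. The look-alikes are pink (378,243) and purple (301,280). I choose the two loose blue-capped ones. The dishes are at (316,263) and (418,400), the white bottle at (445,462). The similar white bottles further back are not among the tubes.

```bash
cat > h.py <<'E'
from plant import *
import cv2,numpy as np
from scipy.optimize import minimize
def proj(d,P):
    M=d["camera_from_world"];return cv2.projectPoints(np.float64(P).reshape(-1,1,3),cv2.Rodrigues(M[:3,:3])[0],M[:3,3],d["mtx"],np.float64(d["dist_coeffs"]))[0][:,0]
def back(d,uv,z):
    n=cv2.undistortPoints(np.float64(uv).reshape(1,1,2),d["mtx"],np.float64(d["dist_coeffs"]))[0,0]
    W=np.linalg.inv(d["camera_from_world"]);r=W[:3,:3]@[n[0],n[1],1];o=W[:3,3]
    return (o+r*(z-o[2])/r[2])[:2]
def rings(x,y,rz):
    a=np.linspace(0,2*np.pi,48,endpoint=False)
    return np.concatenate([np.c_[x+r*np.cos(a),y+r*np.sin(a),0*a+z] for r,z in rz])
def box(x,y,w,lx,ly,h):
    c,s=np.cos(w),np.sin(w)
    return [[x+c*i*lx/2-s*j*ly/2,y+s*i*lx/2+c*j*ly/2,z] for i in(-1,1) for j in(-1,1) for z in(0,h)]
def comp(mask,seed):
    n,l,st,ce=cv2.connectedComponentsWithStats(mask.astype(np.uint8))
    ys,xs=np.nonzero(l>0);k=np.argmin((xs-seed[0])**2+(ys-seed[1])**2);return l==l[ys[k],xs[k]]
def fit(d,mask,model,p0):
    c=cv2.findContours(mask.astype(np.uint8),cv2.RETR_EXTERNAL,cv2.CHAIN_APPROX_NONE)[0]
    H=cv2.convexHull(np.concatenate(c)).astype(np.float32)
    def cost(p):
        Q=cv2.convexHull(proj(d,model(p)).astype(np.float32))
        A=cv2.contourArea(Q);B=cv2.contourArea(H)+cv2.arcLength(H,True)/2
        I=cv2.intersectConvexConvex(Q,H)[0]
        m=[cv2.moments(Q),cv2.moments(H)];cc=[np.array([q["m10"],q["m01"]])/q["m00"] for q in m]
        return 1-I/(A+cv2.contourArea(H)-I)+.02*np.sum((cc[0]-cc[1])**2)
    r=minimize(cost,p0,method="Nelder-Mead",options=dict(xatol=1e-5,fatol=1e-6,initial_simplex=np.array([p0]+[np.array(p0)+.02*e for e in np.eye(len(p0))])))
    return r.x,r.fun
E
python3 - <<'E'
from h import *
for c,seeds in dict(top=dict(tube1=(241,202),tube2=(283,206),cap_r=(274,137),dish1=(196,217),dish2=(319,207),bottle=(364,215),rack=(240,148),drack=(134,182),tray=(350,150)),
  scene=dict(tube1=(229,166),tube2=(245,197),cap_r=(306,165),dish1=(203,169),dish2=(268,257),bottle=(285,296),rack=(270,160),drack=(208,128),tray=(345,280))).items():
    d=capture(c);im=d["img"];hsv=cv2.cvtColor(im,cv2.COLOR_RGB2HSV);h,s,v=cv2.split(hsv)
    blue=(h>108)&(h<130)&(s>150)&(v>70)
    for n,sd in seeds.items():
        if n[:3] in("tub","cap"):
            z=0.004 if n=="cap_r" else 0; m=comp(blue,sd);mod=lambda p:rings(*p,[(.017,.102+z),(.017,.116+z)]);p=back(d,sd,.11)
        elif n[:4]=="dish": m=comp((v>90)&(h<35),sd);mod=lambda p:rings(*p,[(.032,0),(.032,.015)]);p=back(d,sd,.01)
        elif n=="bottle": m=comp(v>95,sd);mod=lambda p:rings(*p,[(.027,0),(.027,.08),(.0175,.1)]);p=back(d,sd,.05)
        else:
            L=dict(rack=(.064,.204,.052),drack=(.088,.124,.008),tray=(.134,.206,.025))[n]
            m=comp((v>(120 if n!="tray" else 65)),sd);p=list(back(d,sd,L[2]))+[0];mod=lambda p:box(*p,*L)
        r=fit(d,m,mod,np.array(p));print(c,n,m.sum(),np.round(r[0],4),round(r[1],3))
E
```

```text
top tube1 123 [0.4661 0.0334] 0.21
top tube2 123 [ 0.454 -0.08 ] 0.219
top cap_r 99 [ 0.6363 -0.0592] 0.383
top dish1 364 [0.4361 0.168 ] 0.167
top dish2 361 [ 0.4549 -0.1826] 0.164
top bottle 394 [ 0.422  -0.3023] 0.144
top rack 1983 [0.6309 0.0007 0.0594] 0.076
top drack 1251 [ 0.5464  0.3503 -0.0352] 0.028
top tray 2995 [ 0.5905 -0.3323 -0.1775] 0.038
scene tube1 111 [0.4663 0.0384] 0.341
scene tube2 133 [ 0.4537 -0.0751] 0.345
scene cap_r 108 [ 0.6383 -0.0541] 0.39
scene dish1 205 [0.4439 0.1674] 0.425
scene dish2 526 [ 0.4557 -0.1798] 0.154
scene bottle 1004 [ 0.4238 -0.3028] 0.074
scene rack 2240 [0.6377 0.0082 0.1099] 0.192
scene drack 639 [ 0.5469  0.3564 -0.0294] 0.045
scene tray 4926 [ 0.5931 -0.3261 -0.2077] 0.051
```

```bash
cat >> h.py <<'E'
from scipy.spatial.transform import Rotation as R
def go(x=None,y=None,z=None,yaw=None):
    """remaining shift in tool axes to target TCP, and turn about tool z (yaw = world angle of tool y from world x)"""
    s=state();Rm=R.from_rotvec(s["tcp_rot"]).as_matrix();p=np.array(s["tcp_pos"])
    t=np.array([p[i] if q is None else q for i,q in enumerate((x,y,z))])
    cy=np.arctan2(Rm[1,1],Rm[0,1])
    print("t",round(s["t"],2),"tcp",np.round(p,4),"toolyaw",round(cy,4),"down",np.round(Rm[:,2],3),"shift",np.round(Rm.T@(t-p),4),"turn",None if yaw is None else round(cy-yaw,4),"F",np.round(s["contact_force"],1),"open",round(s["opening"],3),"grip",round(s["grasp_force"],1))
E
python3 -c "
from h import *
d=capture('top')
for n,u in dict(pink=(214,172),purple=(222,231)).items(): print(n,back(d,u,.11))
go(yaw=0)"
python3 -m pendant '[[0,0,0,0,0,0.164],[0,0,0,0,0,0.164],[0,0,0,0,0,0.164],[0,0,0,0,0,0.164],[0,0,0,0,0,0.164],[0,0,0,0,0,0.164],[0,0,0,0,0,0.164]]' 0.7
python3 -c "
from h import *
go(.5,.04,.42,0)"
```

```text
pink [0.54485213 0.10281609]
purple [0.38728633 0.08408388]
t 1.05 tcp [0.2553 0.5705 0.4047] toolyaw 1.15 down [ 0.  0. -1.] shift [0. 0. 0.] turn 1.15 F [-0.2 -0.1 -0.6] open 1.002 grip 0.0
t: 1.92
tcp_pos: [0.2553, 0.5705, 0.4047]
tcp_rot: [-2.225, -2.218, 0.0]
contact_force: [-0.2, -0.0, 1.1]
opening: 0.698
grasp_force: 0.0
t 1.93 tcp [0.2553 0.5705 0.4047] toolyaw -0.0035 down [-0. -0. -1.] shift [-0.5296  0.2465 -0.0153] turn -0.0035 F [-0.2 -0.   1.1] open 0.698 grip 0.0
```

```bash
python3 -m pendant '[[-0.03,0.015,0,0,0,0],[-0.05,0.023,0,0,0,0],[-0.05,0.023,0,0,0,0],[-0.05,0.023,0,0,0,0],[-0.05,0.023,0,0,0,0],[-0.05,0.023,0,0,0,0],[-0.05,0.023,0,0,0,0],[-0.05,0.023,0,0,0,0],[-0.05,0.023,0,0,0,0],[-0.05,0.023,0,0,0,0],[-0.05,0.023,0,0,0,0],[0,0,0,0,0,0]]'
python3 - <<'E'
from h import *
go(.466,.035,.233,0)
d=capture("wrist");cv2.imwrite("pics/w1.png",cv2.resize(d["img"][:,:,::-1],(800,600)))
for P in((.466,.035,.116),(.454,-.078,.116),(.627,.0606,.052),(.631,.0007,.052),(.636,-.059,.12)):print(P,np.round(proj(d,P)/.64).tolist())
E
```

```text
t: 3.42
tcp_pos: [0.5027, 0.0379, 0.4051]
tcp_rot: [2.224, 2.216, 0.001]
contact_force: [-0.4, 0.7, -0.6]
opening: 0.699
grasp_force: 0.0
t 3.42 tcp [0.5027 0.0379 0.4051] toolyaw -0.0034 down [ 0.002 -0.001 -1.   ] shift [-0.0028 -0.037   0.172 ] turn -0.0034 F [-0.4  0.7 -0.6] open 0.699 grip 0.0
(0.466, 0.035, 0.116) [[332.0, 297.0]]
(0.454, -0.078, 0.116) [[322.0, 463.0]]
(0.627, 0.0606, 0.052) [[579.0, 230.0]]
(0.631, 0.0007, 0.052) [[575.0, 313.0]]
(0.636, -0.059, 0.12) [[611.0, 441.0]]
```

View pics/w1.png

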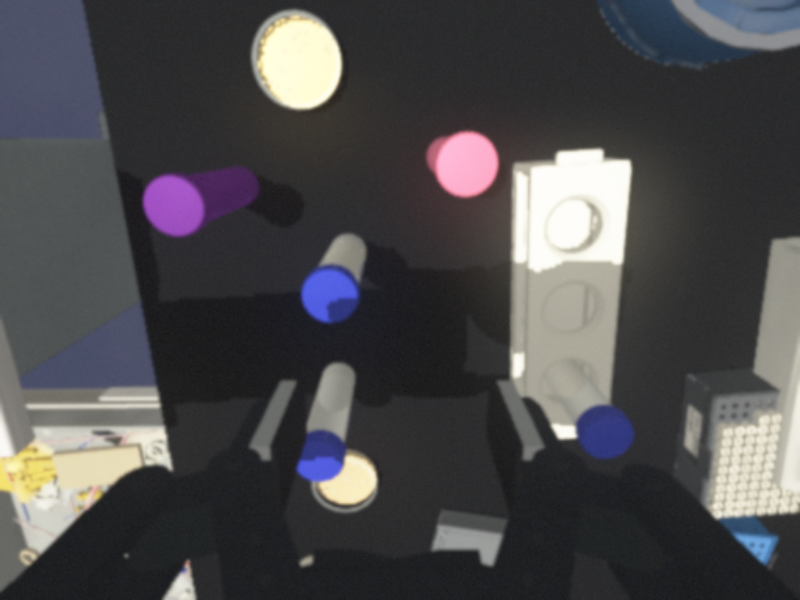

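```bash
python3 -m pendant '[[0,-0.02,0,0,0,0],[-0.001,-0.017,0.01,0,0,0],[0,0,0.04,0,0,0],[0,0,0.045,0,0,0],[0,0,0.045,0,0,0],[0,0,0.02,0,0,0],[0,0,0.01,0,0,0],[0,0,0,0,0,0]]' 0.7
python3 - <<'E'
from h import *
go(.466,.037,.233,0)
d=capture("wrist");cv2.imwrite("pics/w2.png",d["img"][:,:,::-1])
E
```

```text
t: 4.47
tcp_pos: [0.4641, 0.0406, 0.2345]
tcp_rot: [-2.217, -2.224, 0.001]
contact_force: [-0.2, 0.3, 0.3]
opening: 0.703
grasp_force: 0.0
t 4.47 tcp [0.4641 0.0406 0.2345] toolyaw 0.0031 down [-0.001  0.    -1.   ] shift [-0.0036  0.0019  0.0015] turn 0.0031 F [-0.2  0.3  0.3] open 0.703 grip 0.0
```

View pics/w2.png

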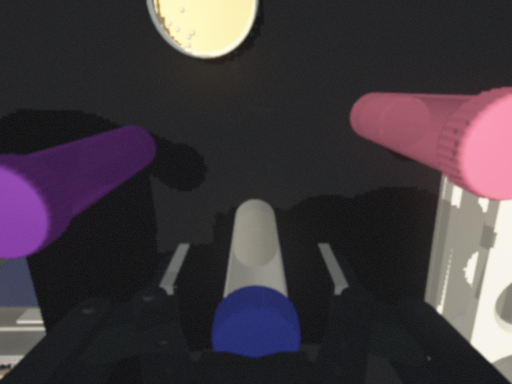

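```bash
python3 -m pendant '[[-0.003,0.002,0,0,0,0],[0,0,0,0,0,0]]' 
python3 -m pendant '[[0,0,0,0,0,0],[0,0,0,0,0,0],[0,0,0,0,0,0],[0,0,0,0,0,0],[0,0,0,0,0,0]]' 0
python3 -m pendant '[[0,0,-0.02,0,0,0],[0,0,-0.04,0,0,0],[0,0,-0.04,0,0,0],[0,0,0,0,0,0]]'
python3 - <<'E'
from h import *
go(.623,.065,.31,.06)
d=capture("wrist");cv2.imwrite("pics/w3.png",d["img"][:,:,::-1])
b=(lambda h:(h[...,0]>108)&(h[...,0]<130)&(h[...,1]>150)&(h[...,2]>60))(cv2.cvtColor(d["img"],cv2.COLOR_RGB2HSV))
m=comp(b,(256,320));print(np.round(proj(d,(.466,.037,.336)) ),np.mean(np.nonzero(m),1))
E
```

```text
t: 4.78
tcp_pos: [0.4672, 0.0367, 0.2358]
tcp_rot: [2.218, 2.222, 0.003]
contact_force: [0.4, -0.9, 0.9]
opening: 0.699
grasp_force: 0.0
t: 5.4
tcp_pos: [0.4662, 0.0369, 0.2351]
tcp_rot: [-2.219, -2.223, 0.001]
contact_force: [-2.2, -0.3, 5.2]
opening: 0.336
grasp_force: 53.7
t: 5.9
tcp_pos: [0.4682, 0.0369, 0.338]
tcp_rot: [2.215, 2.219, 0.009]
contact_force: [-0.2, 0.4, 0.0]
opening: 0.334
grasp_force: 54.4
t 5.9 tcp [0.4682 0.0369 0.338 ] toolyaw 0.0021 down [ 0.008 -0.    -1.   ] shift [0.0278 0.1547 0.0293] turn -0.0579 F [-0.2  0.4  0. ] open 0.334 grip 54.4
[[   61707. -3034171.]] [319.43723186 253.30348816]
```

View pics/w3.png

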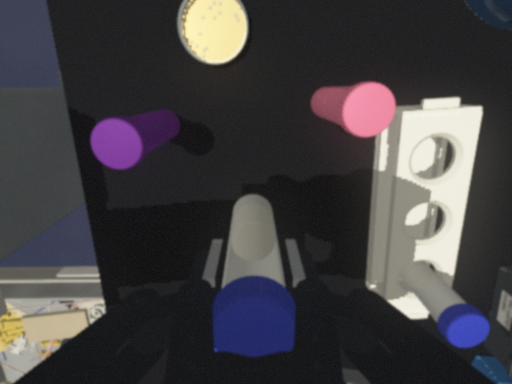

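Run:
```python
from h import *
d=capture("wrist")
for u in((433,157),(428,218)):print(back(d,u,.048))
print(back(d,(366,109),.116))
# refine: bright-face rings
g=cv2.cvtColor(d["img"],cv2.COLOR_RGB2GRAY);cv2.imwrite("pics/w3c.png",cv2.resize(d["img"][90:350,350:512,::-1],None,fx=2.3,fy=2.3,interpolation=cv2.INTER_CUBIC))
```

```text
[0.6207642  0.06401258]
[0.62702187 0.00737176]
[0.53450456 0.10792202]
```

```bash
python3 -m pendant '[[0,0.03,0,0,0,-0.06],[0,0.045,0,0,0,0],[0.0,0.045,0,0,0,0],[0,0.02,0,0,0,0],[0,0,0,0,0,0]]'
python3 - <<'E'
from h import *
go(.623,.065,.31,.06)
d=capture("wrist");cv2.imwrite("pics/w4.png",cv2.resize(d["img"][:,:,::-1],(800,600)))
for P in((.623,.065,.048),(.623,.065,0.1)):print(np.round(proj(d,P)/.64))
E
```

```text
t: 6.62
tcp_pos: [0.6064, 0.0437, 0.332]
tcp_rot: [-2.15, -2.287, 0.004]
contact_force: [-0.6, -0.4, -0.7]
opening: 0.331
grasp_force: 54.6
t 6.62 tcp [0.6064 0.0437 0.332 ] toolyaw 0.062 down [-0.004 -0.    -1.   ] shift [0.0202 0.018  0.022 ] turn 0.002 F [-0.6 -0.4 -0.7] open 0.331 grip 54.6
[[432. 260.]]
[[440. 288.]]
```

View pics/w4.png

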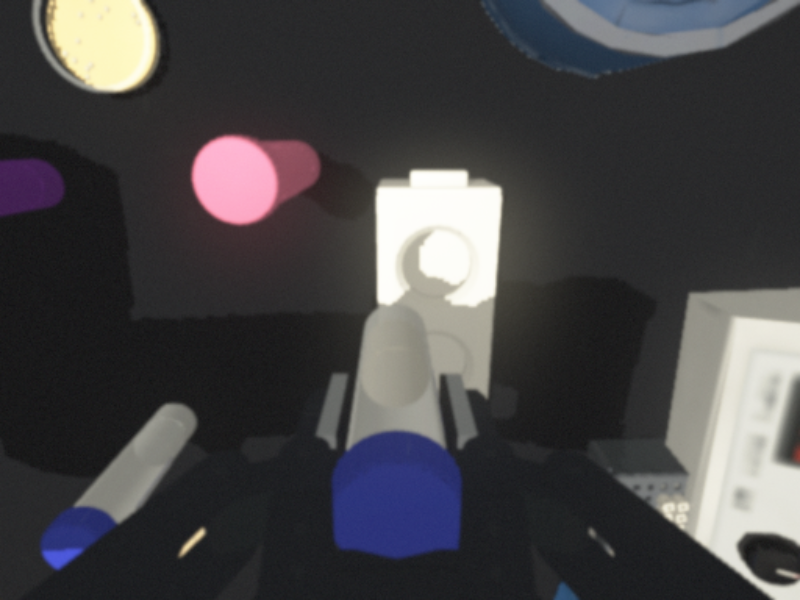

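```bash
python3 -m pendant '[[0.01,0.01,0,0,0,0],[0.01,0.008,0.01,0,0,0],[0,0,0.015,0,0,0],[0,0,0.008,0,0,0],[0,0,0,0,0,0]]'
python3 - <<'E'
from h import *
go(.6235,.0645,.239,.06)
d=capture("wrist");cv2.imwrite("pics/w5.png",cv2.resize(d["img"][:,:,::-1],(800,600)))
for P in((.6235,.0645,.048),):print(np.round(proj(d,P)/.64))
p=np.array(state()["tcp_pos"]);o=p-[0,0,.235]
print(np.round(proj(d,rings(*o[:2],[(.014,o[2])])[::8]/1)/.64).tolist())
E
```

```text
t: 7.3
tcp_pos: [0.622, 0.0647, 0.3]
tcp_rot: [-2.15, -2.288, 0.004]
contact_force: [-0.1, 0.0, -0.8]
opening: 0.33
grasp_force: 53.9
t 7.3 tcp [0.622  0.0647 0.3   ] toolyaw 0.062 down [-0.003 -0.    -1.   ] shift [-0.0003  0.0016  0.061 ] turn 0.002 F [-0.1  0.  -0.8] open 0.33 grip 53.9
[[402. 316.]]
[[430.0, 330.0], [417.0, 305.0], [386.0, 303.0], [370.0, 327.0], [384.0, 352.0], [413.0, 354.0]]
```

View pics/w5.png

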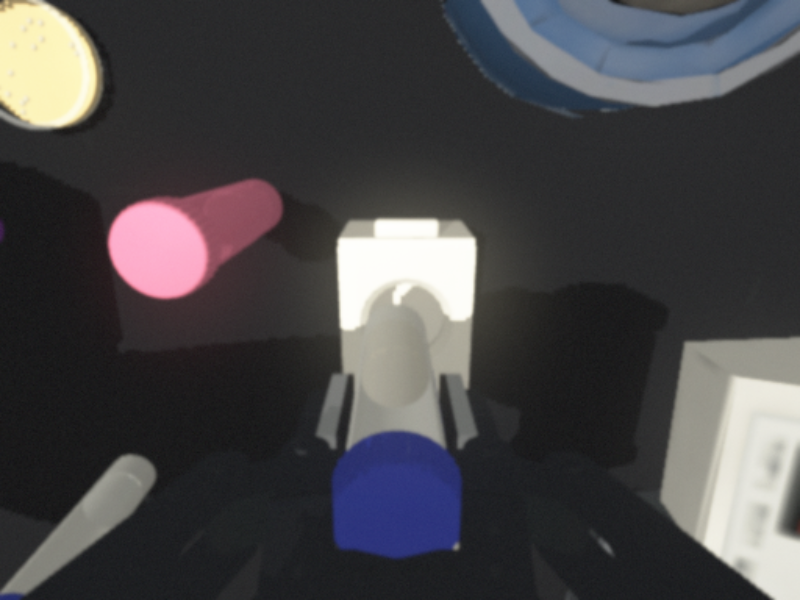

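```bash
python3 -m pendant '[[-0.002,0.004,0,0,0,0],[0,0,0.01,0,0,0],[0,0,0.015,0,0,0],[0,0,0.015,0,0,0],[0,0,0,0,0,0]]'
python3 -c "
from h import *
go(.6255,.0625,.239,.06)"
```

```text
t: 7.98
tcp_pos: [0.6257, 0.0631, 0.2588]
tcp_rot: [-2.149, -2.287, 0.006]
contact_force: [-1.0, 0.0, -1.6]
opening: 0.33
grasp_force: 54.6
t 7.97 tcp [0.6257 0.0631 0.2588] toolyaw 0.062 down [-0.005 -0.    -1.   ] shift [-0.0006 -0.0001  0.0198] turn 0.002 F [-1.   0.  -1.6] open 0.33 grip 54.6
```

```bash
python3 -m pendant '[[0,0,0.01,0,0,0],[0,0,0.006,0,0,0],[0,0,0.002,0,0,0],[0,0,0.002,0,0,0],[0,0,0,0,0,0]]'
python3 -m pendant '[[0,0,0.001,0,0,0],[0,0,0,0,0,0]]'
```

```text
t: 8.6
tcp_pos: [0.6271, 0.0631, 0.2418]
tcp_rot: [2.151, 2.289, 0.0]
contact_force: [-0.6, -0.4, -0.8]
opening: 0.332
grasp_force: 54.3
t: 8.85
tcp_pos: [0.6271, 0.0631, 0.2408]
tcp_rot: [2.151, 2.289, 0.0]
contact_force: [-0.1, 1.3, -0.1]
opening: 0.33
grasp_force: 54.4
```

```bash
python3 -m pendant '[[0,0,0.001,0,0,0],[0,0,0,0,0,0]]'
python3 -m pendant '[[0,0,0.001,0,0,0],[0,0,0,0,0,0]]'
python3 -m pendant '[[0,0,0.001,0,0,0],[0,0,0,0,0,0]]'
```

```text
t: 9.1
tcp_pos: [0.627, 0.0631, 0.2396]
tcp_rot: [-2.151, -2.289, 0.0]
contact_force: [-0.2, 0.1, -0.7]
opening: 0.33
grasp_force: 54.3
t: 9.35
tcp_pos: [0.6271, 0.0631, 0.2391]
tcp_rot: [2.151, 2.289, 0.0]
contact_force: [-1.4, 0.1, 2.9]
opening: 0.336
grasp_force: 54.4
t: 9.6
tcp_pos: [0.6273, 0.0631, 0.2391]
tcp_rot: [2.151, 2.289, -0.0]
contact_force: [-2.5, -1.0, 7.0]
opening: 0.332
grasp_force: 55.1
```

```bash
python3 -m pendant '[[0,0,0,0,0,0],[0,0,0,0,0,0],[0,0,0,0,0,0],[0,0,-0.02,0,0,0],[0,0,-0.045,0,0,0],[0,0,-0.045,0,0,0],[0,0,-0.02,0,0,0],[0,0,0,0,0,0]]' 0.68
python3 -c "
from h import *
go(.453,-.0765,.235,.06)"
```

```text
t: 10.6
tcp_pos: [0.6276, 0.0631, 0.3702]
tcp_rot: [2.149, 2.287, 0.005]
contact_force: [0.0, 0.0, -0.7]
opening: 0.683
grasp_force: 0.0
t 10.6 tcp [0.6276 0.0631 0.3702] toolyaw 0.062 down [ 0.005  0.    -1.   ] shift [-0.1285 -0.1836  0.1343] turn 0.002 F [ 0.   0.  -0.7] open 0.683 grip 0.0
```

```bash
python3 -m pendant '[[-0.016,-0.023,0,0,0,0],[-0.032,-0.046,0,0,0,0],[-0.032,-0.046,0,0,0,0],[-0.032,-0.046,0,0,0,0],[-0.016,-0.023,0.01,0,0,0],[0,0,0,0,0,0]]'
python3 - <<'E'
from h import *
go(.453,-.0765,.235,.06)
d=capture("wrist");b=(lambda h:(h[...,0]>108)&(h[...,0]<130)&(h[...,1]>130)&(h[...,2]>50))(cv2.cvtColor(d["img"],cv2.COLOR_RGB2HSV))
p=proj(d,(.453,-.0765,.112))[0];m=comp(b,p)
print(p,m.sum(),fit(d,m,lambda q:rings(*q,[(.017,.102),(.017,.116)]),np.array([.453,-.0765])))
E
```

```text
t: 11.35
tcp_pos: [0.4487, -0.0765, 0.3547]
tcp_rot: [-2.151, -2.282, 0.005]
contact_force: [0.1, 0.3, 0.1]
opening: 0.68
grasp_force: 0.0
t 11.35 tcp [ 0.4487 -0.0765  0.3547] toolyaw 0.0593 down [-0.006  0.002 -1.   ] shift [-0.0005  0.0051  0.1197] turn -0.0007 F [0.1 0.3 0.1] open 0.68 grip 0.0
[262.20119245 206.91897569] 1532 (array([ 0.45171416, -0.0778889 ]), np.float64(0.15741690779935597))
```

```bash
python3 -m pendant '[[-0.001,0.003,0.01,0,0,0],[0,0,0.035,0,0,0],[0,0,0.04,0,0,0],[0,0,0.022,0,0,0],[0,0,0.01,0,0,0],[0,0,0,0,0,0]]'
python3 -m pendant '[[0,0,0,0,0,0],[0,0,0,0,0,0],[0,0,0,0,0,0],[0,0,0,0,0,0],[0,0,0,0,0,0]]' 0
python3 -c "
from h import *
go(.628,.004,.32,.06)"
```

```text
t: 12.15
tcp_pos: [0.4547, -0.0764, 0.2399]
tcp_rot: [-2.15, -2.289, 0.001]
contact_force: [0.0, 0.8, 0.1]
opening: 0.681
grasp_force: 0.0
t: 12.78
tcp_pos: [0.4553, -0.0771, 0.2418]
tcp_rot: [2.15, 2.287, 0.002]
contact_force: [0.2, 0.7, 6.0]
opening: 0.358
grasp_force: 58.5
t 12.78 tcp [ 0.4553 -0.0771  0.2418] toolyaw 0.0618 down [ 0.003 -0.001 -1.   ] shift [ 0.0702  0.1777 -0.0777] turn 0.0018 F [0.2 0.7 6. ] open 0.358 grip 58.5
```

```bash
python3 -m pendant '[[0,0,0,0,0,0],[0,0,0,0,0,0],[0,0,0,0,0,0],[0,0,0.005,0,0,0],[0,0,0.003,0,0,0],[0,0,0,0,0,0]]' 0.6
python3 -m pendant '[[0,0,0,0,0,0],[0,0,0,0,0,0],[0,0,0,0,0,0],[0,0,0,0,0,0],[0,0,0,0,0,0]]' 0
```

```text
t: 13.52
tcp_pos: [0.4541, -0.0768, 0.2321]
tcp_rot: [-2.151, -2.288, 0.001]
contact_force: [-0.4, -0.1, 0.8]
opening: 0.599
grasp_force: 0.0
t: 14.15
tcp_pos: [0.4544, -0.0769, 0.2327]
tcp_rot: [2.152, 2.289, 0.0]
contact_force: [-0.0, -0.3, -0.7]
opening: 0.328
grasp_force: 52.3
```

```bash
python3 -m pendant '[[0,0,-0.02,0,0,0],[0,0,-0.04,0,0,0],[0.02,0.01,-0.03,0,0,0],[0.035,0.025,0,0,0,0],[0.015,0.045,0,0,0,0],[0,0.045,0,0,0,0],[0,0.04,0,0,0,0],[0,0.01,0,0,0,0],[0,0,0,0,0,0]]'
python3 - <<'E'
from h import *
go(.630,.0032,.295,.06)
d=capture("wrist");cv2.imwrite("pics/w6.png",cv2.resize(d["img"][:,:,::-1],(800,600)))
for P in((.6295,.0025,.048),):print(np.round(proj(d,P)/.64))
p=np.array(state()["tcp_pos"]);o=p-[0,0,.2325]
print(np.round(proj(d,rings(*o[:2],[(.014,o[2])])[::8]/1)/.64).tolist())
E
```

```text
t: 15.28
tcp_pos: [0.6243, 0.0038, 0.3221]
tcp_rot: [-2.15, -2.288, 0.002]
contact_force: [-0.5, 0.5, -0.1]
opening: 0.323
grasp_force: 52.5
t 15.28 tcp [0.6243 0.0038 0.3221] toolyaw 0.0621 down [-0.002  0.    -1.   ] shift [-0.001   0.0057  0.027 ] turn 0.0021 F [-0.5  0.5 -0.1] open 0.323 grip 52.5
[[408. 304.]]
[[427.0, 332.0], [414.0, 306.0], [383.0, 304.0], [366.0, 328.0], [380.0, 353.0], [410.0, 355.0]]
```

View pics/w6.png

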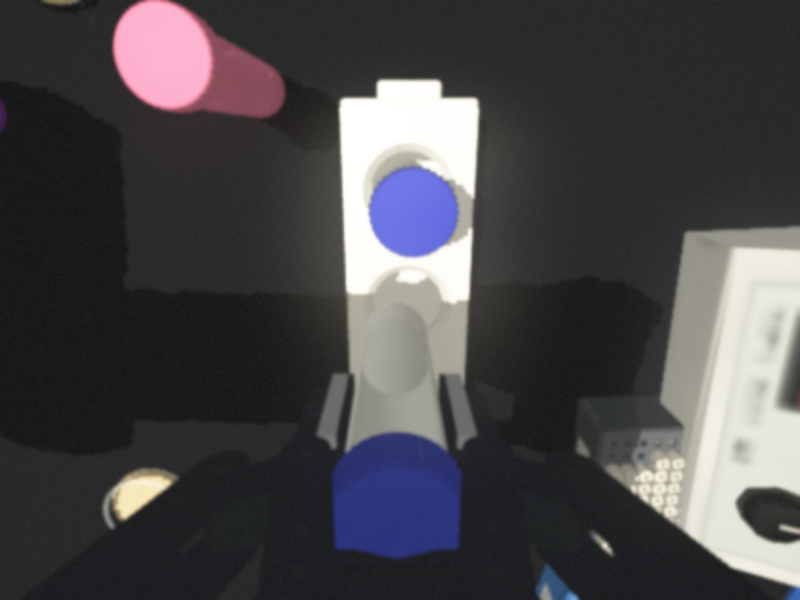

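```bash
python3 -m pendant '[[-0.001,0.006,0.01,0,0,0],[0,0,0.02,0,0,0],[0,0,0.015,0,0,0],[0,0,0.015,0,0,0],[0,0,0.01,0,0,0],[0,0,0.006,0,0,0],[0,0,0,0,0,0]]'
python3 -m pendant '[[0,0,0.004,0,0,0],[0,0,0,0,0,0]]'
python3 -m pendant '[[0,0,0.002,0,0,0],[0,0,0,0,0,0]]'
```

```text
t: 16.2
tcp_pos: [0.6307, 0.0032, 0.2462]
tcp_rot: [-2.151, -2.289, 0.001]
contact_force: [0.5, 0.6, -0.2]
opening: 0.324
grasp_force: 52.4
t: 16.45
tcp_pos: [0.6308, 0.0032, 0.2428]
tcp_rot: [2.151, 2.289, 0.0]
contact_force: [-1.0, 0.2, 0.1]
opening: 0.328
grasp_force: 52.4
t: 16.7
tcp_pos: [0.6307, 0.0032, 0.2407]
tcp_rot: [-2.151, -2.289, 0.0]
contact_force: [-0.4, 0.2, -0.4]
opening: 0.324
grasp_force: 52.4
```

```bash
python3 -m pendant '[[0,0,0.003,0,0,0],[0,0,0,0,0,0]]'
python3 -m pendant '[[0,0,0.002,0,0,0],[0,0,0,0,0,0]]'
```

```text
t: 16.95
tcp_pos: [0.6306, 0.0032, 0.2373]
tcp_rot: [-2.151, -2.289, 0.001]
contact_force: [0.2, -0.8, -0.2]
opening: 0.33
grasp_force: 52.5
t: 17.2
tcp_pos: [0.6309, 0.0032, 0.2366]
tcp_rot: [-2.151, -2.289, 0.0]
contact_force: [-1.8, 0.6, 4.5]
opening: 0.329
grasp_force: 52.8
```

```bash
python3 -m pendant '[[0,0,0,0,0,0],[0,0,0,0,0,0],[0,0,0,0,0,0],[0,0,-0.02,0,0,0],[0,0,-0.045,0,0,0],[0,0,-0.045,0,0,0],[0,0,-0.02,0,0,0.09],[0,0,0,0,0,0]]' 0.68
python3 -c "
from h import *
go(.42,.13,.36,-.03)"
```

```text
t: 18.2
tcp_pos: [0.6318, 0.0032, 0.3698]
tcp_rot: [2.247, 2.187, 0.008]
contact_force: [-0.4, 0.4, -0.2]
opening: 0.678
grasp_force: 0.0
t 18.2 tcp [0.6318 0.0032 0.3698] toolyaw -0.027 down [ 0.007 -0.    -1.   ] shift [ 0.1211 -0.2152  0.0082] turn 0.003 F [-0.4  0.4 -0.2] open 0.678 grip 0.0
```

```bash
python3 -m pendant '[[0.012,-0.022,0,0,0,0],[0.026,-0.046,0,0,0,0],[0.026,-0.046,0,0,0,0],[0.026,-0.046,0,0,0,0],[0.02,-0.035,0,0,0,0],[0.012,-0.02,0,0,0,0],[0,0,0,0,0,0],[0,0,0,0,0,0]]' 1
cat >> h.py <<'E'
def dish(name,x,y,z=0):
    d=capture(name);h=cv2.cvtColor(d["img"],cv2.COLOR_RGB2HSV);m=(h[...,2]>100)&(h[...,0]<40)&(h[...,0]>8)&(h[...,1]>50)
    p=proj(d,(x,y,.01+z))[0];m=comp(m,p)
    r=fit(d,m,lambda q:rings(q[0],q[1],[(q[2],z+.003),(q[2],z+.012)]),np.array([x,y,.03]))
    print("dish",p,m.sum(),np.round(r[0],4),round(r[1],3));return d
E
python3 - <<'E'
from h import *
d=dish("wrist",.44,.168)
cv2.imwrite("pics/w7.png",cv2.resize(d["img"][:,:,::-1],(800,600)))
print(np.round(proj(d,[(.44,.168,.0),(.5465,.3535,.008)])/.64))
go(.44,.168,.2,-.03)
E
```

```text
t: 19.2
tcp_pos: [0.4203, 0.131, 0.3659]
tcp_rot: [2.251, 2.19, 0.001]
contact_force: [0.0, -0.9, -0.0]
opening: 0.998
grasp_force: 0.0
dish [271.30302842 133.61690252] 3 [0.44  0.168 0.03 ] nan
[[ 423.  207.]
 [ 617. -143.]]
t 19.25 tcp [0.4204 0.1309 0.3659] toolyaw -0.0283 down [ 0.001 -0.    -1.   ] shift [0.0377 0.0183 0.166 ] turn 0.0017 F [-0.8  0.5 -0.6] open 0.998 grip 0.0h.py:26: RuntimeWarning: invalid value encountered in divide
  m=[cv2.moments(Q),cv2.moments(H)];cc=[np.array([q["m10"],q["m01"]])/q["m00"] for q in m]
```

View pics/w7.png

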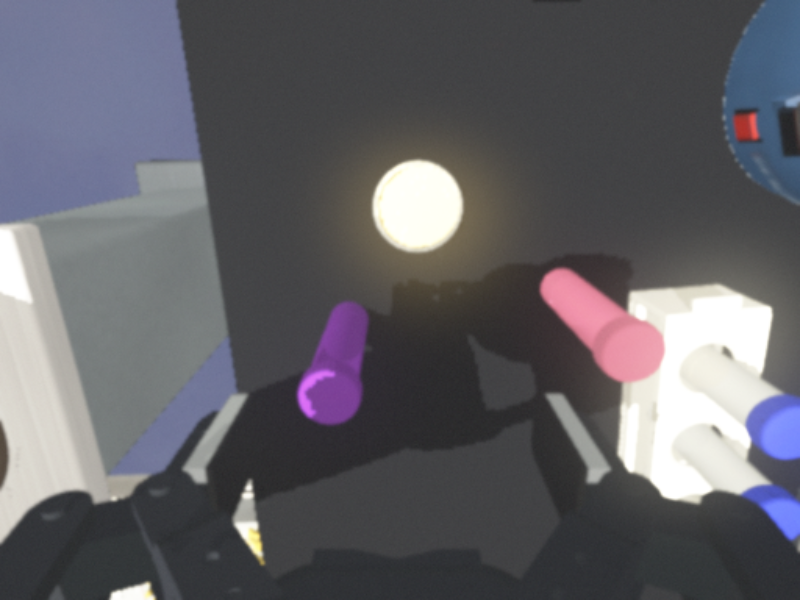

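```bash
python3 -m pendant '[[0.02,0.008,0,0,0,0],[0.018,0.009,0.01,0,0,0],[0,0,0.04,0,0,0],[0,0,0.045,0,0,0],[0,0,0.045,0,0,0],[0,0,0.025,0,0,0],[0,0,0.01,0,0,0],[0,0,0.006,0,0,0],[0,0,0,0,0,0]]' 1
python3 - <<'E'
from h import *
d=capture("wrist");cv2.imwrite("pics/w8.png",d["img"][:,:,::-1])
print(np.round(proj(d,[(.437,.168,.0),(.437,.168,.015)])))
go(.437,.168,.176,-.03)
E
```

```text
t: 20.38
tcp_pos: [0.4381, 0.1687, 0.1851]
tcp_rot: [2.252, 2.189, 0.002]
contact_force: [0.0, -1.0, 0.8]
opening: 1.001
grasp_force: 0.0
[[252. 244.]
 [252. 258.]]
t 20.43 tcp [0.4381 0.1688 0.1855] toolyaw -0.0282 down [ 0.002  0.    -1.   ] shift [-0.0008 -0.0011  0.0095] turn 0.0018 F [ 0.6  0.9 -0.8] open 0.999 grip 0.0
```

View pics/w8.png

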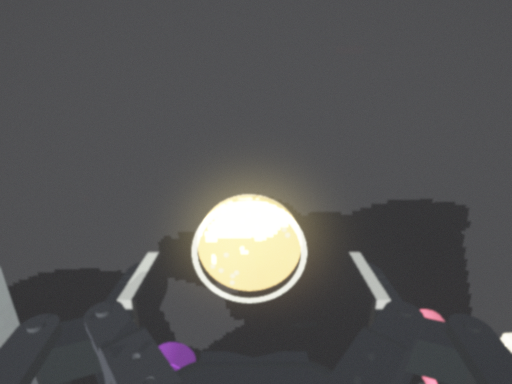

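```bash
python3 -m pendant '[[0.001,-0.002,0.008,0,0,0],[0,0,0.003,0,0,0],[0,0,0,0,0,0]]' 1
python3 -m pendant '[[0,0,0,0,0,0],[0,0,0,0,0,0],[0,0,0,0,0,0],[0,0,0,0,0,0]]' 0
python3 -c "
from h import *
go(.5465,.355,.24,-.03)"
```

```text
t: 20.8
tcp_pos: [0.4351, 0.1698, 0.1735]
tcp_rot: [-2.252, -2.19, 0.001]
contact_force: [0.8, 0.2, -0.1]
opening: 1.0
grasp_force: 0.0
t: 21.3
tcp_pos: [0.4356, 0.1699, 0.1745]
tcp_rot: [2.252, 2.19, 0.0]
contact_force: [-1.1, 0.1, 6.0]
opening: 0.727
grasp_force: 63.6
t 21.3 tcp [0.4356 0.1699 0.1745] toolyaw -0.0279 down [ 0.  0. -1.] shift [ 0.1882  0.1057 -0.0654] turn 0.0021 F [-1.1  0.1  6. ] open 0.727 grip 63.6
```

```bash
python3 -m pendant '[[0,0,-0.01,0,0,0],[0,0,-0.03,0,0,0],[0,0,-0.04,0,0,0],[0,0,0,0,0,0]]'
python3 - <<'E'
from h import *
d=capture("wrist");cv2.imwrite("pics/w9.png",d["img"][:,:,::-1])
go(.5465,.355,.24,-.03)
E
```

```text
t: 21.8
tcp_pos: [0.4373, 0.1703, 0.2572]
tcp_rot: [2.249, 2.187, 0.012]
contact_force: [1.0, -0.1, 0.0]
opening: 0.723
grasp_force: 65.2
t 21.85 tcp [0.4362 0.17   0.2555] toolyaw -0.028 down [ 0.004  0.001 -1.   ] shift [0.188  0.105  0.0162] turn 0.002 F [-0.1  0.  -0.2] open 0.722 grip 65.2
```

View pics/w9.png

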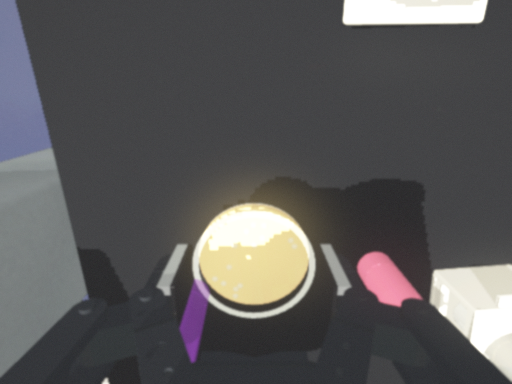

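```bash
python3 -m pendant '[[0.02,0.01,0,0,0,0],[0.03,0.03,0,0,0,0],[0.02,0.04,0,0,0,0],[0,0.02,0,0,0,0],[0,0.005,0,0,0,0],[0,0,0,0,0,0]]'
python3 - <<'E'
from h import *
d=capture("wrist");v=d["img"].min(2)
m=comp(v>150,proj(d,(.5465,.32,.008))[0]);ys,xs=np.nonzero(m);print(m.sum(),xs.min(),xs.max(),ys.min(),ys.max())
for n,f in(("ll",xs-ys),("lr",-xs-ys)):
    k=np.argmin(f);uv=(xs[k]+(-.5 if n=="ll" else .5),ys[k]+.5);print(n,uv,back(d,uv,.008))
print("pred near corners",[box(.5466,.353,-.032,.088,.124,.008)[k] for k in(1,5)])
cv2.imwrite("pics/w10.png",d["img"][:,:,::-1])
go(.5465,.353,.24,-.03)
E
```

```text
t: 22.6
tcp_pos: [0.5413, 0.2363, 0.2523]
tcp_rot: [-2.252, -2.189, 0.005]
contact_force: [0.3, -0.0, 0.0]
opening: 0.726
grasp_force: 65.2
15273 185 327 0 131
ll (np.float64(193.5), np.float64(130.5)) [0.50011959 0.29247354]
lr (np.float64(319.5), np.float64(129.5)) [0.58704503 0.29064803]
pred near corners [[np.float64(0.5006388646630069), np.float64(0.29243950100490745), 0.008], [np.float64(0.5885938125076544), np.float64(0.2896239815776348), 0.008]]
t 22.65 tcp [0.541  0.2363 0.2525] toolyaw -0.0283 down [-0.003 -0.001 -1.   ] shift [0.1168 0.0022 0.0124] turn 0.0017 F [ 0.4  0.1 -0.3] open 0.722 grip 65.2
```

View pics/w10.png

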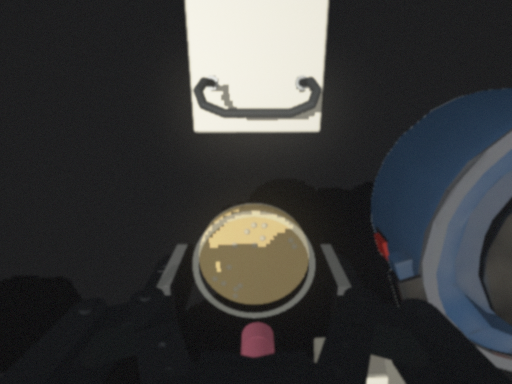

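```bash
python3 -m pendant '[[0.02,0.002,0,0,0,0],[0.04,0.001,0,0,0,0],[0.04,0,0,0,0,0],[0.017,0,0,0,0,0],[0,0,0.02,0,0,0],[0,0,0.02,0,0,0],[0,0,0.01,0,0,0],[0,0,0,0,0,0]]'
python3 -c "
from h import *
go(.5463,.3535,.1825,-.03)"
```

```text
t: 23.65
tcp_pos: [0.5479, 0.3522, 0.2014]
tcp_rot: [-2.253, -2.188, 0.007]
contact_force: [0.2, 0.3, -0.9]
opening: 0.727
grasp_force: 65.2
t 23.65 tcp [0.5479 0.3522 0.2014] toolyaw -0.0293 down [-0.004 -0.002 -1.   ] shift [ 0.0013 -0.0015  0.0189] turn 0.0007 F [ 0.2  0.3 -0.9] open 0.727 grip 65.2
```

```bash
python3 -m pendant '[[0.001,-0.001,0.007,0,0,0],[0,0,0.007,0,0,0],[0,0,0,0,0,0]]'
python3 -m pendant '[[0,0,0.002,0,0,0],[0,0,0,0,0,0]]'
python3 -m pendant '[[0,0,0.0015,0,0,0],[0,0,0,0,0,0]]'
```

```text
t: 24.02
tcp_pos: [0.5473, 0.3545, 0.1891]
tcp_rot: [-2.252, -2.19, 0.002]
contact_force: [0.5, -0.4, 0.5]
opening: 0.722
grasp_force: 65.2
t: 24.28
tcp_pos: [0.5476, 0.3548, 0.1878]
tcp_rot: [2.252, 2.19, 0.0]
contact_force: [-0.6, 0.6, -0.4]
opening: 0.724
grasp_force: 65.2
t: 24.52
tcp_pos: [0.5475, 0.3547, 0.1861]
tcp_rot: [-2.252, -2.19, 0.0]
contact_force: [-0.4, 0.0, 0.2]
opening: 0.723
grasp_force: 65.2
```

```bash
python3 -m pendant '[[0,-0.001,0.002,0,0,0],[0,0,0,0,0,0]]'
python3 -m pendant '[[0,0,0.0015,0,0,0],[0,0,0,0,0,0]]'
python3 -m pendant '[[0,0,0.001,0,0,0],[0,0,0,0,0,0]]'
```

```text
t: 24.78
tcp_pos: [0.5463, 0.3546, 0.1839]
tcp_rot: [-2.252, -2.19, 0.001]
contact_force: [-0.5, -0.1, -0.5]
opening: 0.724
grasp_force: 65.2
t: 25.02
tcp_pos: [0.5466, 0.3548, 0.1827]
tcp_rot: [2.252, 2.19, 0.0]
contact_force: [-1.5, 0.5, -0.0]
opening: 0.72
grasp_force: 65.3
t: 25.28
tcp_pos: [0.5467, 0.3548, 0.1827]
tcp_rot: [-2.252, -2.19, 0.0]
contact_force: [-1.7, -0.7, 5.4]
opening: 0.722
grasp_force: 65.8
```

```bash
python3 -m pendant '[[0,0,0,0,0,0],[0,0,0,0,0,0],[0,0,0,0,0,0],[0,0,-0.01,0,0,0],[0,0,-0.03,0,0,0],[0,0,-0.045,0,0,0],[0,0,-0.05,0,0,0],[0,0,-0.03,0,0,0],[0,0,0,0,0,0]]' 1
python3 -c "
from h import *
go(.45,-.15,.35,-.03)"
```

```text
t: 26.4
tcp_pos: [0.5478, 0.3554, 0.3514]
tcp_rot: [2.251, 2.189, 0.013]
contact_force: [0.0, -0.5, -0.3]
opening: 1.001
grasp_force: 0.0
t 26.4 tcp [0.5478 0.3554 0.3514] toolyaw -0.028 down [ 0.008  0.004 -1.   ] shift [-0.508  -0.0836 -0.0015] turn 0.002 F [ 0.  -0.5 -0.3] open 1.001 grip 0.0
```

```bash
python3 -c "
from h import *
dish('top',.546,.353,.008);dish('scene',.546,.355,.008)"
python3 -m pendant '[[-0.025,-0.004,0,0,0,0],[-0.05,-0.008,0,0,0,0],[-0.05,-0.008,0,0,0,0],[-0.05,-0.008,0,0,0,0],[-0.05,-0.008,0,0,0,0],[-0.05,-0.008,0,0,0,0],[-0.05,-0.008,0,0,0,0],[-0.05,-0.008,0,0,0,0],[-0.05,-0.008,0,0,0,0],[-0.05,-0.008,0,0,0,0],[-0.03,-0.007,0,0,0,0],[0,0,0,0,0,0]]'
python3 - <<'E'
from h import *
d=capture("wrist");g=d["img"];p=proj(d,(.455,-.181,.0075))[0];print(p)
h=cv2.cvtColor(g,cv2.COLOR_RGB2HSV)
for th in(70,110):
    m=comp((h[...,2]>th)&(h[...,0]<45),p);ys,xs=np.nonzero(m);c=(xs.min()+xs.max())/2,(ys.min()+ys.max())/2;print(m.sum(),np.ptp(xs),np.ptp(ys),c,back(d,c,.0085))
go(.455,-.181,.19,-.03)
E
```

```text
dish [131.44861288 180.39661877] 251 [0.5468 0.3529 0.0251] 0.054
dish [209.36299639 121.99677683] 146 [0.5457 0.3508 0.0244] 0.098
t: 28.0
tcp_pos: [0.4482, -0.1491, 0.3447]
tcp_rot: [-2.254, -2.183, 0.003]
contact_force: [-0.1, 0.7, 0.0]
opening: 1.0
grasp_force: 0.0
[262.66705648 201.73935249]
2648 58 56 (np.float64(262.0), np.float64(202.0)) [ 0.45426526 -0.18090095]
2427 56 54 (np.float64(262.0), np.float64(202.0)) [ 0.45426526 -0.18090095]
t 28.05 tcp [ 0.4485 -0.1481  0.3449] toolyaw -0.0305 down [-0.003  0.002 -1.   ] shift [-0.033   0.0081  0.1548] turn -0.0005 F [ 0.1  0.  -1. ] open 0.998 grip 0.0
```

```bash
python3 -m pendant '[[-0.016,0.004,0,0,0,0],[-0.017,0.003,0.02,0,0,0],[0,0,0.045,0,0,0],[0,0,0.045,0,0,0],[0,0,0.03,0,0,0],[0,0,0.015,0,0,0],[0,0,0.008,0,0,0],[0,0,0,0,0,0]]' 1
python3 - <<'E'
from h import *
d=capture("wrist");p=proj(d,(.4545,-.181,.0075))[0];print(p);h=cv2.cvtColor(d["img"],cv2.COLOR_RGB2HSV)
m=comp((h[...,2]>90)&(h[...,0]<45),p);ys,xs=np.nonzero(m);c=(xs.min()+xs.max())/2,(ys.min()+ys.max())/2;print(m.sum(),np.ptp(xs),np.ptp(ys),c,back(d,c,.0085))
go(.4545,-.181,.174,-.03)
E
```

```text
t: 29.05
tcp_pos: [0.456, -0.181, 0.1839]
tcp_rot: [2.251, 2.19, 0.0]
contact_force: [-0.7, -0.2, 0.3]
opening: 1.0
grasp_force: 0.0
[251.57392451 250.74647662]
10261 119 112 (np.float64(250.5), np.float64(250.0)) [ 0.4539636  -0.17996472]
t 29.1 tcp [ 0.4562 -0.1811  0.1844] toolyaw -0.0276 down [ 0.001 -0.001 -1.   ] shift [ 0.0001 -0.0017  0.0104] turn 0.0024 F [-0.3 -1.1  0. ] open 1.003 grip 0.0
```

```bash
python3 -m pendant '[[0,-0.002,0.007,0,0,0],[0,0,0.003,0,0,0],[0,0,0,0,0,0]]' 1
python3 -m pendant '[[0,0,0,0,0,0],[0,0,0,0,0,0],[0,0,0,0,0,0],[0,0,0,0,0,0]]' 0
python3 -m pendant '[[0,0,-0.01,0,0,0],[0,0,-0.03,0,0,0],[0,0,-0.045,0,0,0],[0,0,-0.05,0,0,0],[0,0,-0.035,0,0,0],[0,0,0,0,0,0]]'
python3 -c "
from h import *
go(.547,.353,.34,-.03)"
```

```text
t: 29.48
tcp_pos: [0.4534, -0.1809, 0.1736]
tcp_rot: [-2.252, -2.19, 0.0]
contact_force: [-0.2, -0.2, 0.3]
opening: 1.0
grasp_force: 0.0
t: 29.98
tcp_pos: [0.4538, -0.1811, 0.1745]
tcp_rot: [2.252, 2.19, 0.0]
contact_force: [-1.1, 0.7, 4.2]
opening: 0.719
grasp_force: 64.0
t: 30.72
tcp_pos: [0.4549, -0.1815, 0.3477]
tcp_rot: [2.246, 2.185, 0.004]
contact_force: [-0.3, 0.8, 0.1]
opening: 0.726
grasp_force: 65.3
t 30.73 tcp [ 0.4549 -0.1815  0.3477] toolyaw -0.0279 down [ 0.008 -0.004 -1.   ] shift [0.5369 0.0771 0.0063] turn 0.0021 F [-0.3  0.8  0.1] open 0.726 grip 65.3
```

```bash
python3 -m pendant '[[0.025,0.003,0,0,0,0],[0.05,0.007,0,0,0,0],[0.054,0.008,0,0,0,0],[0.054,0.008,0,0,0,0],[0.054,0.008,0,0,0,0],[0.054,0.008,0,0,0,0],[0.054,0.008,0,0,0,0],[0.054,0.008,0,0,0,0],[0.054,0.008,0,0,0,0],[0.05,0.007,0,0,0,0],[0.034,0.005,0,0,0,0],[0,0,0,0,0,0]]'
python3 -c "
from h import *
go(.5467,.3548,.1975,-.03)"
```

```text
t: 32.22
tcp_pos: [0.5458, 0.3558, 0.3417]
tcp_rot: [-2.248, -2.193, 0.003]
contact_force: [-0.1, -0.5, -0.6]
opening: 0.722
grasp_force: 65.3
t 32.23 tcp [0.5458 0.3558 0.3417] toolyaw -0.0249 down [-0.002 -0.001 -1.   ] shift [-0.0009  0.0012  0.1442] turn 0.0051 F [-0.1 -0.5 -0.6] open 0.722 grip 65.3
```

```bash
python3 -m pendant '[[0,0.001,0.025,0,0,0],[0,0,0.04,0,0,0],[0,0,0.04,0,0,0],[0,0,0.02,0,0,0],[0,0,0.01,0,0,0],[0,0,0.004,0,0,0],[0,0,0,0,0,0]]'
python3 -c "
from h import *
go(.5467,.3548,.1975,-.03)"
```

```text
t: 33.1
tcp_pos: [0.5481, 0.3539, 0.2058]
tcp_rot: [2.252, 2.19, 0.003]
contact_force: [-0.0, 0.3, 0.3]
opening: 0.722
grasp_force: 65.3
t 33.1 tcp [0.5481 0.3539 0.2058] toolyaw -0.028 down [ 0.002  0.001 -1.   ] shift [ 0.0008 -0.0015  0.0083] turn 0.002 F [-0.   0.3  0.3] open 0.722 grip 65.3
```

```bash
python3 -m pendant '[[0.001,-0.001,0.004,0,0,0],[0,0,0.001,0,0,0],[0,0,0,0,0,0]]'
python3 -m pendant '[[0,0,0.0015,0,0,0],[0,0,0,0,0,0]]'
python3 -m pendant '[[0,0,0.0015,0,0,0],[0,0,0,0,0,0]]'
```

```text
t: 33.48
tcp_pos: [0.5465, 0.3548, 0.1999]
tcp_rot: [2.252, 2.19, 0.0]
contact_force: [0.2, -0.1, -1.6]
opening: 0.721
grasp_force: 65.3
t: 33.72
tcp_pos: [0.5465, 0.3547, 0.198]
tcp_rot: [-2.252, -2.19, 0.0]
contact_force: [-0.1, 0.6, -0.7]
opening: 0.719
grasp_force: 65.3
t: 33.98
tcp_pos: [0.5467, 0.3548, 0.1975]
tcp_rot: [2.252, 2.19, 0.0]
contact_force: [-1.8, -1.2, 5.1]
opening: 0.723
grasp_force: 65.8
```

```bash
python3 -m pendant '[[0,0,0,0,0,0],[0,0,0,0,0,0],[0,0,0,0,0,0],[0,0,-0.01,0,0,0],[0,0,-0.03,0,0,0],[0,0,-0.045,0,0,0],[0,0,-0.05,0,0,0],[0,0,-0.04,0,0,0],[0,0,0,0,0,0]]' 1
python3 -m pendant '[[-0.025,-0.004,0,0,0,0],[-0.05,-0.009,0,0,0,0],[-0.052,-0.01,0,0,0,0],[-0.052,-0.01,0,0,0,0],[-0.052,-0.01,0,0,0,0],[-0.052,-0.01,0,0,0,0],[-0.052,-0.01,0,0,0,0],[-0.052,-0.01,0,0,0,0],[-0.052,-0.01,0,0,0,0],[-0.05,-0.01,0,0,0,0],[-0.03,-0.006,0,0,0,0],[0,0,0,0,0,0]]'
python3 - <<'E'
from h import *
go(.45,-.28,.36,-.19)
for n in("top","scene"):dish(n,.546,.353,.023)
E
```

```text
t: 35.1
tcp_pos: [0.548, 0.3556, 0.3779]
tcp_rot: [2.25, 2.188, 0.017]
contact_force: [-0.3, -0.4, 0.7]
opening: 1.001
grasp_force: 0.0
t: 36.6
tcp_pos: [0.4322, -0.1628, 0.3709]
tcp_rot: [-2.256, -2.185, 0.001]
contact_force: [0.0, 0.8, -0.6]
opening: 0.998
grasp_force: 0.0
t 36.6 tcp [ 0.4322 -0.1628  0.3709] toolyaw -0.0319 down [-0.001  0.001 -1.   ] shift [-0.1166  0.0216  0.0108] turn 0.1581 F [ 0.   0.8 -0.6] open 0.998 grip 0.0
dish [129.87147258 179.5196239 ] 227 [0.5466 0.3549 0.0238] 0.062
dish [209.22731117 118.47837989] 194 [0.5418 0.3401 0.0291] 0.175
```

```bash
python3 -m pendant '[[-0.025,0,0,0,0,0.08],[-0.045,0,0,0,0,0.08],[-0.03,0.0,0,0,0,0],[-0.01,0,0,0,0,0],[0,0,0,0,0,0]]'
python3 - <<'E'
from h import *
d=capture("wrist");p=proj(d,(.423,-.3025,.07))[0];v=d["img"].min(2)
m=comp(v>70,p);ys,xs=np.nonzero(m);print(p,m.sum(),xs.min(),xs.max(),ys.min(),ys.max())
print(fit(d,m,lambda q:rings(*q,[(.027,0),(.027,.08),(.0175,.088),(.0175,.1)]),np.array([.423,-.3025])))
cv2.imwrite("pics/w11.png",d["img"][:,:,::-1])
go(.423,-.3025,.37,-.19)
E
```

```text
t: 37.33
tcp_pos: [0.4202, -0.2696, 0.3713]
tcp_rot: [-2.419, -2.002, -0.001]
contact_force: [-0.2, 0.1, -0.2]
opening: 0.999
grasp_force: 0.0
[263.60879557 214.79714429] 3408 235 291 170 246
(array([ 0.42252763, -0.30160106]), np.float64(0.06412688006456815))
t 37.38 tcp [ 0.4202 -0.2692  0.3713] toolyaw -0.1873 down [-0.     0.001 -1.   ] shift [-0.0322  0.0089  0.0013] turn 0.0027 F [-0.2  0.4 -0.2] open 0.998 grip 0.0
```

View pics/w11.png

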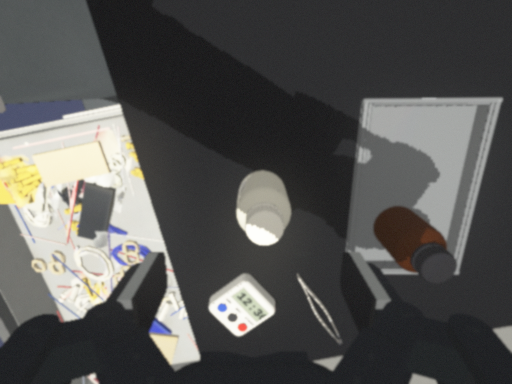

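```bash
python3 -m pendant '[[-0.016,0.004,0,0,0,0],[-0.016,0.004,0.005,0,0,0],[0,0,0.035,0,0,0],[0,0,0.045,0,0,0],[0,0,0.045,0,0,0],[0,0,0.02,0,0,0],[0,0,0.01,0,0,0],[0,0,0,0,0,0]]' 1
python3 - <<'E'
from h import *
go(.4225,-.302,.212,-.19)
E
```

```text
t: 38.38
tcp_pos: [0.4219, -0.3037, 0.2112]
tcp_rot: [-2.42, -2.002, 0.0]
contact_force: [-0.2, 0.8, 0.1]
opening: 1.002
grasp_force: 0.0
t 38.38 tcp [ 0.4219 -0.3037  0.2112] toolyaw -0.1883 down [-0.001  0.    -1.   ] shift [ 0.0017  0.0003 -0.0008] turn 0.0017 F [-0.2  0.8  0.1] open 1.002 grip 0.0
```

```bash
python3 -m pendant '[[0.001,0,0,0,0,0],[0,0,0,0,0,0],[0,0,0,0,0,0],[0,0,0,0,0,0]]' 0
python3 -m pendant '[[0,0,-0.01,0,0,0],[0,0,-0.03,0,0,0],[0,0,-0.03,0,0,0],[0,0,0,0,0,0]]'
python3 - <<'E'
from h import *
go(.6005,-.285,.28,-.19)
d=capture("wrist");v=d["img"].max(2).astype(int);cv2.imwrite("pics/w12.png",d["img"][:,:,::-1])
E
```

```text
t: 38.88
tcp_pos: [0.4229, -0.3029, 0.2132]
tcp_rot: [2.418, 2.001, 0.001]
contact_force: [0.9, 0.3, 6.2]
opening: 0.621
grasp_force: 62.9
t: 39.38
tcp_pos: [0.423, -0.303, 0.2841]
tcp_rot: [2.416, 2.0, 0.001]
contact_force: [-0.0, -0.2, -1.4]
opening: 0.621
grasp_force: 63.3
t 39.38 tcp [ 0.423  -0.303   0.2841] toolyaw -0.1879 down [ 0.004 -0.004 -1.   ] shift [0.0508 0.171  0.0048] turn 0.0021 F [-0.  -0.2 -1.4] open 0.621 grip 63.3
```

```bash
python3 -m pendant '[[0.02,0,0,0,0,0],[0.028,0.01,0,0,0,0],[0.003,0.04,0,0,0,0],[0,0.045,0,0,0,0],[0,0.045,0,0,0,0],[0,0.03,0,0,0,0],[0,0,0,0,0,0]]'
python3 - <<'E'
from h import *
go(.6005,-.285,.217,-.19)
d=capture("wrist");cv2.imwrite("pics/w13.png",d["img"][:,:,::-1])
E
```

```text
t: 40.3
tcp_pos: [0.6, -0.2824, 0.2795]
tcp_rot: [-2.417, -2.004, 0.0]
contact_force: [-0.2, 0.5, -1.2]
opening: 0.616
grasp_force: 63.5
t 40.3 tcp [ 0.6    -0.2824  0.2795] toolyaw -0.1863 down [-0.002  0.002 -1.   ] shift [-0.0026  0.0011  0.0625] turn 0.0037 F [-0.2  0.5 -1.2] open 0.616 grip 63.5
```

View pics/w13.png

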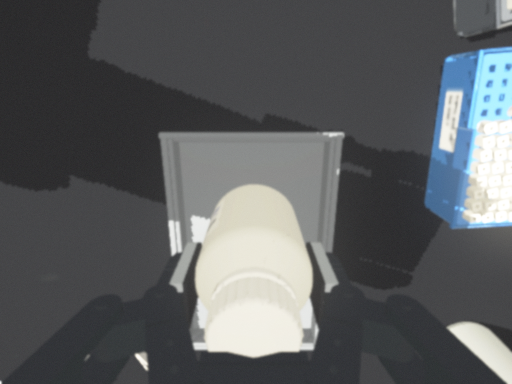

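```bash
python3 -m pendant '[[-0.001,0,0.015,0,0,0],[0,0,0.02,0,0,0],[0,0,0.015,0,0,0],[0,0,0.007,0,0,0],[0,0,0,0,0,0]]'
python3 -m pendant '[[0,0,0.003,0,0,0],[0,0,0,0,0,0]]'
python3 -m pendant '[[0,0,0.0015,0,0,0],[0,0,0,0,0,0]]'
```

```text
t: 40.98
tcp_pos: [0.598, -0.2849, 0.2236]
tcp_rot: [-2.419, -2.002, 0.001]
contact_force: [-0.2, -0.5, -1.4]
opening: 0.618
grasp_force: 63.5
t: 41.22
tcp_pos: [0.5987, -0.2851, 0.2222]
tcp_rot: [2.419, 2.003, 0.001]
contact_force: [1.1, -0.6, -1.7]
opening: 0.623
grasp_force: 63.5
t: 41.48
tcp_pos: [0.5985, -0.2849, 0.2203]
tcp_rot: [2.42, 2.003, 0.0]
contact_force: [-0.6, 0.4, -2.2]
opening: 0.621
grasp_force: 63.5
```

```bash
python3 -m pendant '[[0,0,0.002,0,0,0],[0,0,0,0,0,0]]'
python3 -m pendant '[[0,0,0.0015,0,0,0],[0,0,0,0,0,0]]'
python3 -m pendant '[[0,0,0.001,0,0,0],[0,0,0,0,0,0]]'
```

```text
t: 41.72
tcp_pos: [0.5983, -0.2849, 0.2179]
tcp_rot: [-2.42, -2.003, 0.0]
contact_force: [0.4, -0.7, -1.0]
opening: 0.617
grasp_force: 63.5
t: 41.98
tcp_pos: [0.5986, -0.285, 0.2172]
tcp_rot: [2.42, 2.003, -0.0]
contact_force: [-1.5, 0.9, 2.2]
opening: 0.62
grasp_force: 63.9
t: 42.22
tcp_pos: [0.5987, -0.285, 0.2172]
tcp_rot: [-2.42, -2.003, 0.0]
contact_force: [-2.5, 1.1, 7.4]
opening: 0.619
grasp_force: 64.4
```

```bash
python3 -m pendant '[[0,0,0,0,0,0],[0,0,0,0,0,0],[0,0,0,0,0,0],[0,0,-0.01,0,0,0],[0,0,-0.03,0,0,0],[0,0,-0.045,0,0,0],[0,0,-0.05,0,0,0],[0,0,-0.045,0,0,0],[0,0,0,0,0,0],[0,-0.04,0,0,0,0],[0,-0.04,0,0,0,0],[0,0,0,0,0,0]]' 1
python3 - <<'E'
from h import *
go()
for n in("top","scene"):
    d=capture(n);h,s,v=cv2.split(cv2.cvtColor(d["img"],cv2.COLOR_RGB2HSV))
    blue=(h>108)&(h<130)&(s>150)&(v>70)
    for P in((.6255,.0625),(.630,.003),(.636,-.057)):
        p=proj(d,(*P,.115))[0];m=comp(blue,p);print(n,P,m.sum(),np.round(fit(d,m,lambda q:rings(*q,[(.017,.106),(.017,.12)]),np.array(P))[0],4))
    p=proj(d,(.5985,-.285,.07))[0];m=comp((v>125)&(s<60),p);print("bottle",m.sum(),np.round(fit(d,m,lambda q:rings(*q,[(.027,.004),(.027,.088),(.0175,.104)]),np.array([.5985,-.285]))))if 0 else print("bottle",p,m.sum(),np.mean(np.nonzero(m),1)[::-1])
    for t in("bottle","tray_bottle"):print(t,[(np.round(x["at"]).tolist(),round(x["score"],2)) for x in tip_of(n,t)][:2])
    print("exp",np.round(proj(d,[(.5985,-.285,.004),(.583,-.376,.004)])).tolist())
E
```

```text
t: 43.72
tcp_pos: [0.5171, -0.269, 0.3939]
tcp_rot: [-2.417, -1.999, 0.003]
contact_force: [0.1, 0.6, 0.5]
opening: 1.0
grasp_force: 0.0
t 43.73 tcp [ 0.5171 -0.269   0.3939] toolyaw -0.1889 down [-0.004  0.003 -1.   ] shift [0. 0. 0.] turn None F [0.1 0.6 0.5] open 1.0 grip 0.0
top (0.6255, 0.0625) 97 [0.6283 0.0595]
top (0.63, 0.003) 97 [6.323e-01 5.000e-04]
top (0.636, -0.057) 98 [ 0.6363 -0.0591]
bottle [355.14519932 151.07437281] 233 [353.66523605 151.96995708]
bottle [([351.0, 158.0], 0.55)]
tray_bottle []
exp [[351.0, 156.0], [382.0, 161.0]]
scene (0.6255, 0.0625) 90 [0.6294 0.0654]
scene (0.63, 0.003) 93 [0.6341 0.0065]
scene (0.636, -0.057) 70 [ 0.6415 -0.0495]
bottle [349.44571714 247.62344466] 904 [348.19026549 252.85840708]
bottle [([345.0, 262.0], 0.65)]
tray_bottle [([361.0, 301.0], 0.65)]
exp [[344.0, 264.0], [365.0, 300.0]]
```

```bash
python3 -c "
from plant import *
print(sign_off())"
```

```text
the job is handed in; nothing more can be done
None
```

I handed the job in at about 44 s: both loose tubes stand in the rack, the two Petri dishes are stacked in the wire rack, and the white bottle stands in the tray. The arm was clear of everything; the last checks were camera measurements and showed the rack tube and brown bottle where they started.

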